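Seat a camera foot and swing the clamp over it

TASK

One of the two fixtures on the bench holds a round cast camera foot that still stands a little proud on its two dowels. Press the foot down until you feel that it sits fully home, and only then swing that fixture's clamp arm over the foot until it is fully closed. Leave the clamp arm of the empty fixture open.

Things in the scene. Friction and masses are not known exactly. Their poses are not given: they have to be found in the camera images.
- foot (a joint): height (m) by which the foot still stands proud of its seat: 0 is fully home on a firm metal stop, at the start 0.005 to 0.010. Dowel friction holds it where it is left; it gives way above about 5 N, slides straight down, then stops dead. Press its top with 10 to 20 N. It cannot be lifted off the dowels.
- foot_top (a point): centre of the flat top of the white cast foot, where to press: flange 58 mm across, central boss 30 mm across, 24 mm tall in all. The top is 40 mm above the bench when fully home. It stands on one of two alike dark steel fixtures (base plate 90x128x12 mm); the other fixture is empty. Another such foot lies loose on the bench and is not needed.
- clamp (a joint): angle (rad) of the clamp arm of the foot's fixture: 0 is closed, over the middle of the foot and at its stop; grows counter-clockwise seen from above (1.3 to 1.7 at the start). It swings level, stays where left and needs about 1 N at the knob. It passes 2 mm above a foot that is home; a proud foot blocks it.
- clamp_knob (a point): centre of the black upright knob at the free end of that arm: round, 15 mm across, from 53 to 88 mm above the bench, centre at 76 mm, 100 mm from the hinge axis; it may turn in a pinch. The arm is a flat bar 18 mm wide, top at 53 mm. Closed, the foot is half-way between hinge and knob, and a stop post 50 mm high stands beside the arm.
- clamp_hinge (a point): point on the upright hinge axis of that clamp arm, at the knob centre's height (76 mm above the bench; the hinge itself ends at 60 mm).
- empty_clamp (a joint): angle (rad) of the alike clamp arm of the empty fixture; open at the start (1.3 to 1.7), 0 would be closed. It is to stay open.

How it is judged:
By the outcome, as a careful person would: the job done as asked, in the order asked, and still so for the second after the job is handed in, with the robot touching nothing.
It also fails if it takes over 48 s, if anything falls off the work surface, if the arm or the gripper's body presses on something with over 40 N, if the wrist force passes 120 N, or if a joint passes its speed limit or range.

ROBOT

A 7-joint arm with a two-finger parallel gripper is mounted at the origin on a cart in front of the work surface, level with it; the furniture and walls round the work are solid. World frame = base frame: x ahead of the robot, y to its left, z up, the work surface at z = 0. Lengths are in m, angles in rad, forces in N, time in s.
With the tool pointing down it reaches from about 0.4 to 0.875 m from the base axis. Payload 6.5 kg.
Tool frame: the origin (TCP) lies at the centre of the arm's flange, where the gripper is bolted on; the fingertips stand 166 mm ahead of it and the grasp point (between the pads) lies 147 mm ahead of it; z points along the fingers, y is the line along which they close (so a half turn about z gives the same grasp; the last joint's range is limited). The gripper opens to 88 mm and grips with 3 to 60 N. Pads are 18 mm wide; open, the fingers measure 123 mm over their backs; the gripper's body (75 mm by 187 mm) begins 45 mm behind the grasp point.
Start: joints at [1.064, 0.536, -0.004, 1.538, 0.003, 1.067, -0.071], TCP at [0.277, -0.588, 0.405] pointing down, gripper open.
Joint ranges: [-2.7, 2.7], [-0.37, 2.16], [-1.27, 1.26], [0.24, 2.4], [-1.31, 4.45], [0.19, 1.91], [-2.76, 2.76]. Speed limits (rad/s): [2.39, 2.39, 3.14, 3.14, 3.14, 3.14, 3.14].

INTERFACE

Orientations are given as a rotation vector (axis times angle).
In Python, from rig import observe, grab_frame, get_calibration, finish_job, recognise gives the robot as it stands. The module is installed in compiled form; this text tells all that it offers.
- The arm moves only by the tool jog_arm, never from a script. Its argument "motion" is a list that holds one entry, the list of rows, each a list of 5 numbers: the shift along the tool's x, y, z in m, then the turn about the tool's z in rad, then the gripper command: -1 is shut, 1 is fully open, values between are in proportion. In form: [[[x, y, z, yaw, claw], ...]]. A call has 1 to 8 rows; each row is the pose to reach, as a shift and turn from the pose commanded when the call began, along the tool's axes at that moment; what a row does not reach only later rows make up. A row lasts 1/8 s, in which the tool goes at most 62.5 mm and 10.7 degrees, less where a joint would pass 70% of its speed; a pose out of reach is approached as far as the arm can. A call with a gripper value outside its range is refused whole. The fingers move at their own pace and stop on an object; "newtons" is the grip in N (left out, the last holds). Time passes only in rows, so rows that repeat a pose let the fingers close. It gives the time, the measured TCP pose, the force, the opening and the grip force at its end, in the units of the state.
- observe(): the state, without advancing time (a new reading comes with each control period).
- grab_frame(name): name is "side" or "top"; returns the picture (480x640x3 uint8, blue, green, red); there is no depth.
- get_calibration(name): a dict with "vfov" (degrees; the focal length in pixels is half the picture's height over the tangent of half this angle, whatever the lens; pixels are square), "cx", "cy" (the principal point, pixels), "extrinsics" (4x4, takes a point from camera to world coordinates). Camera axes: x right, y down, z forward; pixel columns grow to the right and rows downward; lengths in m; the calibration is good to about 2 mm. A picture is of the moment at which its call begins. get_calibration takes no time and is no camera call.
- finish_job(): hands the job in; it is judged then, once.
Trained networks look in the newest picture that a camera, given by its name, has taken for a name from the list of things; names that differ only in an ending like _2 or _b are one class to them, and where a whole thing is asked for, a point or a joint stands for the part that bears it (a point fixed in the world has none). Each returns a list of dicts, best first, with "conf" (0 to 1); they miss things now and then, are a little off and sometimes report something else, mostly with a low value. They report only what shows in the picture. A call takes as long as a camera call.
- recognise(camera, label): "position" ([x, y, z] in m, in world coordinates, good to about 4 mm: the middle of the surface that is visible of it).
The state is a dict: "time": time; "q": joint angles; "qvel": joint speeds; "tau": joint torques, N m; "position": TCP position; "tcp_rot": TCP orientation; "force": force on the tool from outside, world axes, zero at the start; "ft_torque": the same for the moment, N m; "width": opening from 0.0 (shut) to 1.0 (fully open); "gripper_force": force on a finger pad.
Only numpy, scipy, OpenCV 4.12 (cv2) and the standard library are available. Lean on these libraries where they do the work, as an engineer would, in place of code of your own. Each camera call takes 0.05 s, during which the arm holds its last target. There are 200 camera calls.

## Working session

There is one attempt and no reset: what is moved stays moved. The work goes in short steps, Python scripts to look and compute and a tool call to move; the robot and the scene stay as the last step left them, time stands still between calls to the robot, and variables do not carry over. Pictures are saved under pics/ and viewed, at most 10 in all, crops included, and the job is handed in when it is done.

Besides the shell and the picture viewer there is one more tool, called as name([rows], argument=value, ...), one row to a line, values as JSON. jog_arm: Moves the arm, as the interface text tells. Its arguments: {"type":"object","properties":{"motion":{"type":"array","items":{"type":"array","items":{"type":"array","items":{"type":"number"}}}},"newtons":{"type":"number"}},"required":["motion"]}

```bash
mkdir -p pics; python3 - <<'E'
from rig import *
import cv2,numpy as np
for c in("top","side"):
    im=grab_frame(c);cv2.imwrite(f"pics/{c}0.png",im)
    k=get_calibration(c);print(c,k["vfov"],k["cx"],k["cy"],np.round(k["extrinsics"],3).tolist())
    for l in("foot_top","clamp_knob","clamp_hinge","foot","clamp","empty_clamp"):
        try:print(l,[(np.round(d["position"],3).tolist(),round(d["conf"],2)) for d in recognise(c,l)])
        except Exception as e:print(l,e)
s=observe();print({k:np.round(v,3).tolist() for k,v in s.items()})
E
```

```text
top 48.86245403826913 326.3348973672236 234.96168941029498 [[-0.008, -0.983, 0.182, 0.259], [-1.0, 0.005, -0.021, -0.091], [0.02, -0.182, -0.983, 1.005], [0.0, 0.0, 0.0, 1.0]]
foot_top [([0.405, -0.165, 0.033], 0.58), ([0.531, 0.048, 0.056], 0.18)]
clamp_knob [([0.443, -0.112, 0.051], 0.95)]
clamp_hinge [([0.448, -0.112, 0.056], 0.7), ([0.407, -0.164, 0.036], 0.2)]
foot [([0.407, -0.164, 0.034], 0.92)]
clamp [([0.441, -0.112, 0.053], 0.71)]
empty_clamp [([0.529, 0.049, 0.056], 0.86), ([0.442, -0.114, 0.051], 0.45)]
side 54.77541228041403 325.77494130503334 237.79387851183967 [[-0.947, -0.163, 0.276, 0.216], [-0.32, 0.518, -0.793, 0.565], [-0.014, -0.84, -0.542, 0.529], [0.0, 0.0, 0.0, 1.0]]
foot_top [([0.404, -0.159, 0.04], 0.64)]
clamp_knob [([0.446, -0.107, 0.056], 0.89)]
clamp_hinge [([0.452, -0.107, 0.054], 0.6)]
foot [([0.402, -0.154, 0.039], 0.56)]
clamp [([0.448, -0.107, 0.053], 0.94)]
empty_clamp [([0.527, 0.058, 0.055], 0.87)]
{'time': 0.7, 'q': [1.064, 0.536, -0.004, 1.538, 0.003, 1.067, -0.071], 'qvel': [-0.0, 0.001, -0.001, 0.0, 0.001, 0.0, 0.001], 'tau': [0.0, -57.077, 0.99, -25.187, -0.056, 0.011, 0.0], 'position': [0.277, -0.588, 0.405], 'tcp_rot': [-3.066, -0.687, 0.0], 'force': [-0.41, -1.082, -0.067], 'ft_torque': [-0.001, -0.049, -0.017], 'gripper_force': 0.0, 'width': 1.001}
```

View pics/top0.png

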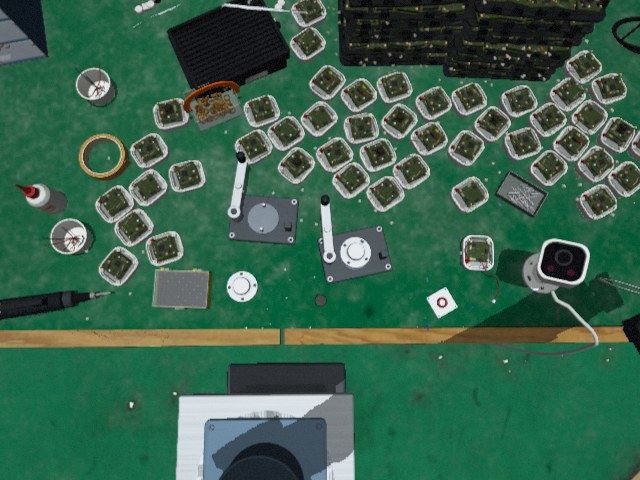

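View pics/side0.png

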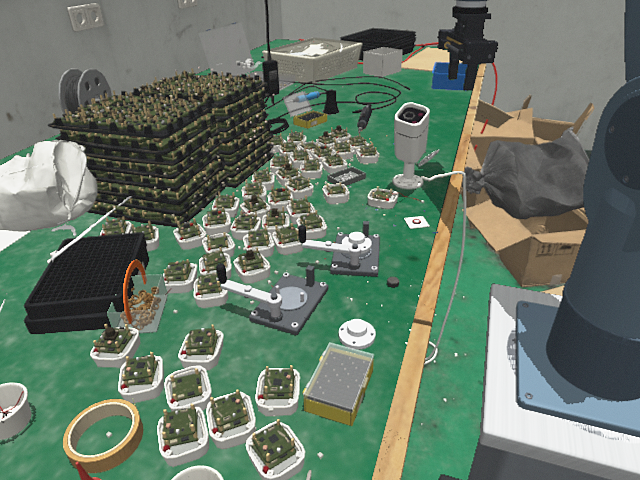

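The foot's fixture is the right one in the top view: boss at about (356,250), hinge (329,257) and knob (326,202). The left fixture (264,217) is empty, and the loose foot is at (241,286). I'll crop in closer to refine these.

```bash
cat > h.py <<'E'
from rig import *
import cv2,numpy as np
def px2w(c,u,v,z):
    k=get_calibration(c);f=240/np.tan(np.radians(k["vfov"]/2));E=np.array(k["extrinsics"])
    d=E[:3,:3]@[(u-k["cx"])/f,(v-k["cy"])/f,1];o=E[:3,3]
    return o+d*(z-o[2])/d[2]
def w2px(c,p):
    k=get_calibration(c);f=240/np.tan(np.radians(k["vfov"]/2));E=np.array(k["extrinsics"])
    q=E[:3,:3].T@(np.array(p)-E[:3,3]);return np.array([k["cx"]+f*q[0]/q[2],k["cy"]+f*q[1]/q[2]])
E
python3 - <<'E'
from h import *
a=cv2.imread("pics/top0.png")[180:290,290:410];b=cv2.imread("pics/side0.png")[215:290,290:390]
a=cv2.resize(a,(480,440),interpolation=cv2.INTER_CUBIC);b=cv2.resize(b,(320,240),interpolation=cv2.INTER_CUBIC)
o=np.zeros((440,800,3),np.uint8);o[:,:480]=a;o[:240,480:]=b;cv2.imwrite("pics/crop.png",o)
for n,u,v,z in(("foot",356,250,.047),("hinge",329,257,.06),("knobtop",325.5,201,.088)):print(n,px2w("top",u,v,z).round(4))
print(w2px("side",px2w("top",356,250,.047)),w2px("side",px2w("top",325.5,201,.088)),w2px("side",px2w("top",329,257,.06)))
E
```

```text
foot [ 0.408  -0.1658  0.047 ]
hinge [ 0.3935 -0.1157  0.06  ]
knobtop [ 0.4905 -0.1097  0.088 ]
[356.04419561 235.18852868] [304.9359231  224.80078818] [356.53572292 244.56920475]
```

View pics/crop.png

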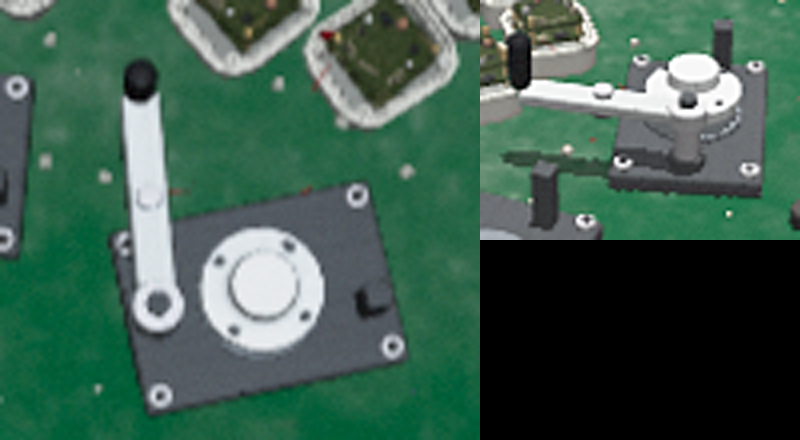

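The crop refines three points: boss top (356,250.7), hinge (329.7,256.3) and knob top (325.3,198.8). The stop post stands at (384,254). I still need the moves in tool axes and the height of the camera standing near the path.

```bash
cat >> h.py <<'E'
from scipy.spatial.transform import Rotation as Ro
def tool(p):
    s=observe();return (Ro.from_rotvec(s["tcp_rot"]).inv().apply(np.array(p)-s["position"])).round(4)
E
python3 - <<'E'
from h import *
F=px2w("top",356,250.7,.047);H=px2w("top",329.7,256.3,.06);K=px2w("top",325.3,198.8,.088)
print(F,H,K,np.hypot(*(F-H)[:2]),np.hypot(*(K-H)[:2]))
a=lambda v:np.degrees(np.arctan2(v[1],v[0]));print(a(F-H),a(K-H))
B=px2w("top",543,275,0);print("cam base",B)
for z in(0,.05,.1,.15,.2):print(z,w2px("side",[B[0],B[1],z]))
print("to foot",tool([F[0],F[1],.3]))
E
```

```text
[ 0.40671852 -0.16577382  0.047     ] [ 0.39473064 -0.11701259  0.06      ] [ 0.4945365  -0.10935341  0.088     ] 0.05021321181460434 0.10009931395880955
-76.1878342640624 4.388324822622623
cam base [ 0.36482859 -0.52873353  0.        ]
0 [409.55356836 181.07668397]
0.05 [411.22388959 163.1084538 ]
0.1 [412.97359243 144.28628788]
0.15 [414.8084735  124.54782984]
0.2 [416.7349079  103.82450063]
to foot [ 0.2971 -0.3265  0.1047]
```

jog_arm([
  [[0, 0, -0.05, 0, -1], [0.03, -0.033, -0.06, 0, -1], [0.07, -0.077, -0.06, 0, -1], [0.11, -0.121, -0.06, 0, -1], [0.15, -0.165, -0.06, 0, -1], [0.19, -0.209, -0.06, 0, -1], [0.23, -0.253, -0.03, 0, -1], [0.265, -0.29, 0.0, 0, -1]],
], newtons=20)

```text
time: 1.7
position: [0.3935, -0.2114, 0.4052]
tcp_rot: [3.064, 0.686, 0.003]
force: [2.0, -0.2, 0.2]
width: 0.117
gripper_force: 0.0
```

jog_arm([
  [[0.015, -0.018, 0.03, 0, -1], [0.032, -0.0365, 0.07, 0, -1], [0.032, -0.0365, 0.105, 0, -1], [0.032, -0.0365, 0.125, 0, -1], [0.032, -0.0365, 0.125, 0, -1]],
])

```text
time: 2.33
position: [0.406, -0.1662, 0.2792]
tcp_rot: [-3.064, -0.687, 0.004]
force: [0.4, 0.6, -0.1]
width: 0.006
gripper_force: 0.0
```

```bash
python3 - <<'E'
from h import *
a=grab_frame("top")[150:330,230:470];b=grab_frame("side")[180:300,260:420]
o=np.zeros((600,800,3),np.uint8);o[:300,:400]=cv2.resize(a,(400,300));o[:600//2,400:]=cv2.resize(b,(400,300));cv2.imwrite("pics/c1.png",o[:300])
s=observe();print(s["time"],s["position"],s["force"],s["width"],s["tcp_rot"],tool([.4067,-.1658,.206]))
E
```

```text
2.425 [ 0.40676203 -0.16657943  0.28070613] [-0.4902417  -0.35304907 -0.0536289 ] 0.005531764221637348 [3.06519555e+00 6.86535771e-01 1.01250164e-03] [ 0.0002 -0.0008  0.0747]
```

View pics/c1.png

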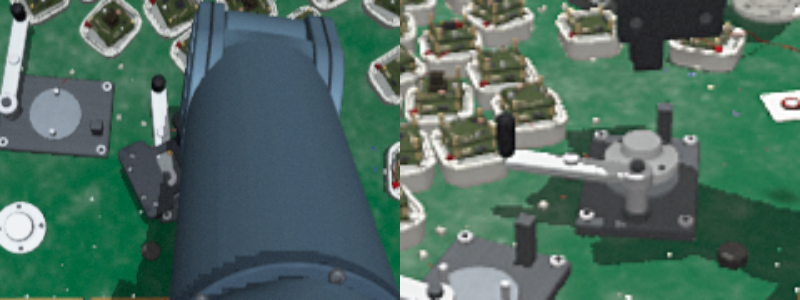

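The closed fingers hang right over the boss: side crop, fingers at (648,50), boss at (640,150). I'll go down and press gently.

jog_arm([
  [[0, 0, 0.04, 0, -1], [0, 0, 0.06, 0, -1], [0, 0, 0.063, 0, -1], [0, 0, 0.066, 0, -1], [0, 0, 0.068, 0, -1]],
])

```text
time: 3.05
position: [0.4071, -0.1667, 0.2131]
tcp_rot: [3.064, 0.686, 0.003]
force: [0.3, 0.3, 5.7]
width: 0.002
gripper_force: 2.6
```

jog_arm([
  [[0, 0, 0.002, 0, -1], [0, 0, 0.003, 0, -1], [0, 0, 0.004, 0, -1], [0, 0, 0.004, 0, -1]],
])

```text
time: 3.55
position: [0.407, -0.1667, 0.2088]
tcp_rot: [3.064, 0.686, 0.003]
force: [0.1, -0.4, 4.3]
width: 0.005
gripper_force: 2.5
```

jog_arm([
  [[0, 0, 0.001, 0, -1], [0, 0, 0.002, 0, -1], [0, 0, 0.003, 0, -1], [0, 0, 0.003, 0, -1]],
])

```text
time: 4.05
position: [0.4071, -0.1667, 0.2061]
tcp_rot: [3.064, 0.686, 0.003]
force: [-1.7, 0.2, 12.7]
width: 0.002
gripper_force: 6.2
```

jog_arm([
  [[0, 0, 0.001, 0, -1], [0, 0, 0.001, 0, -1], [0, 0, 0.001, 0, -1]],
])

```text
time: 4.42
position: [0.4071, -0.1667, 0.2058]
tcp_rot: [3.064, 0.686, 0.003]
force: [-3.5, 0.9, 25.8]
width: 0.004
gripper_force: 12.7
```

The force rose 13 N in about 0.3 mm at the expected height (top at 40 mm), so the foot is home. I'll lift off, open the fingers and go over the knob.

jog_arm([
  [[0, 0, -0.03, 0, -1], [0, 0, -0.085, 0, -1], [0.03, -0.004, -0.095, 0.1, 1], [0.07, -0.01, -0.095, 0.25, 1], [0.1035, -0.0145, -0.095, 0.37, 1], [0.1035, -0.0145, -0.095, 0.37, 1], [0.1035, -0.0145, -0.095, 0.37, 1], [0.1035, -0.0145, -0.095, 0.37, 1]],
])

```text
time: 5.42
position: [0.4929, -0.1101, 0.2989]
tcp_rot: [3.139, 0.11, -0.002]
force: [-0.2, -0.4, -0.4]
width: 0.661
gripper_force: 0.0
```

```bash
python3 - <<'E'
from h import *
a=grab_frame("top")[150:330,230:470];b=grab_frame("side")[160:280,240:400]
o=np.zeros((300,800,3),np.uint8);o[:,:400]=cv2.resize(a,(400,300));o[:,400:]=cv2.resize(b,(400,300));cv2.imwrite("pics/c2.png",o)
s=observe();print(s["time"],s["position"],s["force"],s["width"],tool([.4945,-.1094,.223]))
for l in("clamp_knob","foot_top"):print(l,[(np.round(d["position"],3).tolist(),round(d["conf"],2)) for d in recognise("side",l)])
print(w2px("side",[.4945,-.1094,.088]))
R=Ro.from_rotvec(s["tcp_rot"]).as_matrix();print(R.round(3))
H=np.array([.3947,-.1170])
K0=s["position"][:2].copy();K0=np.array([.4945,-.1094])
for t in np.radians(np.arange(4.4,-84,-10.07)):
    p=H+.1*np.array([np.cos(t),np.sin(t)]);d=R.T@[*(p-K0),0];print(round(np.degrees(t),1),p.round(4),d.round(4)[:2],round(np.radians(4.4)-t,3))
E
```

```text
5.525 [ 0.49314689 -0.10993171  0.29901172] [ 0.18884284  0.10254017 -0.47474071] 0.7528289730883527 [ 0.0014 -0.0004  0.076 ]
clamp_knob [([0.449, -0.108, 0.055], 0.61)]
foot_top [([0.4, -0.162, 0.032], 0.83)]
[302.83929362 224.53737959]
[[ 0.998  0.07  -0.001]
 [ 0.07  -0.998 -0.   ]
 [-0.001  0.    -1.   ]]
4.4 [ 0.4944 -0.1093] [-0.0001 -0.0001] 0.0
-5.7 [ 0.4942 -0.1269] [-0.0015  0.0174] 0.176
-15.7 [ 0.491  -0.1441] [-0.006   0.0344] 0.352
-25.8 [ 0.4847 -0.1605] [-0.0133  0.0503] 0.527
-35.9 [ 0.4757 -0.1756] [-0.0234  0.0647] 0.703
-46.0 [ 0.4642 -0.1889] [-0.0357  0.0772] 0.879
-56.0 [ 0.4506 -0.1999] [-0.0501  0.0872] 1.055
-66.1 [ 0.4352 -0.2084] [-0.066   0.0946] 1.23
-76.2 [ 0.4186 -0.2141] [-0.083   0.0991] 1.406
```

View pics/c2.png

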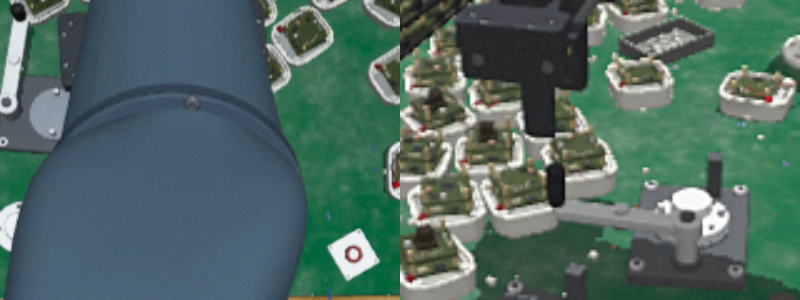

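The foot now sits flush. The fingers line up over the knob (side crop, finger at (540,120), knob at (556,185)), so I'll go down and pinch it.

jog_arm([
  [[0.0015, 0, 0.04, 0, 1], [0.0015, 0, 0.07, 0, 1], [0.0015, 0, 0.0755, 0, 1], [0.0015, 0, 0.0755, 0, -1], [0.0015, 0, 0.0755, 0, -1], [0.0015, 0, 0.0755, 0, -1], [0.0015, 0, 0.0755, 0, -1], [0.0015, 0, 0.0755, 0, -1]],
], newtons=15)

```text
time: 6.62
position: [0.4954, -0.1091, 0.2238]
tcp_rot: [3.14, 0.111, 0.001]
force: [-0.1, -0.5, 0.4]
width: 0.457
gripper_force: 0.0
```

jog_arm([
  [[0, 0, 0, 0, -1], [0, 0, 0, 0, -1], [0, 0, 0, 0, -1]],
])

```text
time: 7.0
position: [0.4953, -0.109, 0.2235]
tcp_rot: [-3.14, -0.111, 0.0]
force: [-0.4, 0.1, -0.3]
width: 0.165
gripper_force: 15.0
```

The pinch holds (about 14.5 mm opening, 15 N). Next is the first half of the swing.

jog_arm([
  [[-0.0004, 0.0087, 0, 0.088, -1], [-0.0015, 0.0174, 0, 0.176, -1], [-0.0034, 0.026, 0, 0.264, -1], [-0.006, 0.0344, 0, 0.352, -1], [-0.0094, 0.0425, 0, 0.44, -1], [-0.0133, 0.0503, 0, 0.527, -1], [-0.018, 0.0577, 0, 0.615, -1], [-0.0234, 0.0647, 0, 0.703, -1]],
])

```text
time: 8.0
position: [0.4764, -0.175, 0.2235]
tcp_rot: [-2.984, 0.98, 0.001]
force: [-0.2, 1.7, 0.5]
width: 0.167
gripper_force: 15.0
```

```bash
python3 - <<'E'
from h import *
s=observe();print(s["position"],s["force"],s["width"],s["gripper_force"],s["q"][6])
p=np.array(s["position"][:2])-[.3947,-.117];print(np.hypot(*p),np.degrees(np.arctan2(p[1],p[0])))
R=Ro.from_rotvec(s["tcp_rot"]).as_matrix()
t0=np.radians(-35.9);f=lambda t:np.array([np.cos(t),np.sin(t),0])*.1
for i in range(1,10):
    t=t0-i*.088;print((R.T@(f(t)-f(t0))).round(4)[:2],round(i*.088,3))
E
```

```text
[ 0.4763941  -0.17497339  0.22348953] [-0.17806433  1.66938372  0.4998218 ] 0.16663431004606205 14.998686970611743 -1.8948029342851818
0.10017404445905691 -35.36103278696614
[-0.0003  0.0088] 0.088
[-0.0014  0.0175] 0.176
[-0.0033  0.0261] 0.264
[-0.0059  0.0345] 0.352
[-0.0092  0.0427] 0.44
[-0.0132  0.0505] 0.528
[-0.0179  0.0579] 0.616
[-0.0232  0.0649] 0.704
[-0.0292  0.0714] 0.792
```

Joint 7 is nearing its limit (-1.89 of -2.76), so I'll cap the yaw at 0.45 for the second half.

jog_arm([
  [[-0.0003, 0.0088, 0, 0.07, -1], [-0.0014, 0.0175, 0, 0.14, -1], [-0.0033, 0.0261, 0, 0.2, -1], [-0.0059, 0.0345, 0, 0.26, -1], [-0.0092, 0.0427, 0, 0.32, -1], [-0.0132, 0.0505, 0, 0.38, -1], [-0.0179, 0.0579, 0, 0.42, -1], [-0.0225, 0.064, 0, 0.45, -1]],
])

```text
time: 9.0
position: [0.4202, -0.2138, 0.2236]
tcp_rot: [2.691, -1.621, 0.0]
force: [0.8, 4.5, -1.9]
width: 0.167
gripper_force: 15.0
```

```bash
python3 - <<'E'
from h import *
s=observe();print(s["position"],s["force"],s["width"],s["gripper_force"],s["q"][6])
p=np.array(s["position"][:2])-[.3947,-.117];a=np.arctan2(p[1],p[0]);print(np.hypot(*p),np.degrees(a))
R=Ro.from_rotvec(s["tcp_rot"]).as_matrix()
print("1mm tangential",(R.T@[np.sin(a),-np.cos(a),0]).round(3))
E
```

```text
[ 0.42015842 -0.21378293  0.22355243] [ 0.7736362   4.54293297 -1.86148623] 0.1670362290474435 14.999530701443291 -2.1189639806956797
0.10007530061018809 -75.26240244541367
1mm tangential [-0.227  0.974 -0.   ]
```

jog_arm([
  [[-0.0002, 0.001, 0, 0, -1], [-0.0004, 0.002, 0, 0, -1], [-0.0004, 0.002, 0, 0, -1]],
])

```text
time: 9.38
position: [0.4188, -0.2142, 0.2236]
tcp_rot: [2.693, -1.618, 0.0]
force: [0.1, 2.8, -2.0]
width: 0.166
gripper_force: 15.0
```

jog_arm([
  [[-0.0002, 0.001, 0, 0, -1], [-0.0004, 0.002, 0, 0, -1], [-0.0004, 0.002, 0, 0, -1]],
])

```text
time: 9.75
position: [0.4173, -0.2146, 0.2236]
tcp_rot: [-2.693, 1.617, -0.002]
force: [3.5, 4.4, -4.7]
width: 0.164
gripper_force: 15.0
```

jog_arm([
  [[-0.0002, 0.001, 0, 0, -1], [-0.0003, 0.0015, 0, 0, -1], [-0.0003, 0.0015, 0, 0, -1]],
])

```text
time: 10.12
position: [0.4168, -0.2146, 0.2237]
tcp_rot: [-2.693, 1.615, -0.005]
force: [7.7, 5.0, -7.5]
width: 0.167
gripper_force: 15.0
```

jog_arm([
  [[-0.0001, 0.0005, 0, 0, -1], [-0.0002, 0.001, 0, 0, -1], [-0.0002, 0.001, 0, 0, -1]],
])

```text
time: 10.5
position: [0.4166, -0.2146, 0.2238]
tcp_rot: [-2.693, 1.614, -0.007]
force: [8.9, 4.9, -9.3]
width: 0.169
gripper_force: 15.0
```

The arm has hit its stop: x holds at 0.4166 as the force climbs. I'll release and lift clear.

jog_arm([
  [[0, 0, 0, 0, 0.2], [0, 0, 0, 0, 0.2], [0, 0, 0, 0, 0.2], [0, 0, 0, 0, 0.2], [0, 0, 0, 0, 0.2], [0, 0, -0.03, 0, 0.2], [0, 0, -0.08, 0, 0.2], [0, 0, -0.12, 0, 0.2]],
])

```text
time: 11.5
position: [0.4142, -0.2155, 0.3452]
tcp_rot: [2.693, -1.618, 0.001]
force: [0.2, -0.7, -0.3]
width: 0.601
gripper_force: 0.0
```

jog_arm([
  [[0, 0, -0.05, 0, 0.2], [0.05, 0, -0.08, 0, 0.2], [0.1, 0, -0.08, 0, 0.2], [0.15, 0, -0.08, 0, 0.2], [0.2, 0, -0.08, 0, 0.2], [0.2, 0, -0.08, 0, 0.2]],
])

```text
time: 12.25
position: [0.5082, -0.395, 0.4226]
tcp_rot: [2.689, -1.621, -0.0]
force: [0.0, -0.1, 0.0]
width: 0.602
gripper_force: 0.0
```

```bash
python3 - <<'E'
from h import *
a=grab_frame("top")[150:330,230:470];b=grab_frame("side")[180:300,240:400]
o=np.zeros((300,800,3),np.uint8);o[:,:400]=cv2.resize(a,(400,300));o[:,400:]=cv2.resize(b,(400,300));cv2.imwrite("pics/c3.png",o)
s=observe();print(s["time"],s["position"],s["force"],s["width"])
print("expected closed knob px",w2px("side",[.4186,-.2141,.088]))
E
```

```text
12.35 [ 0.50786139 -0.39186121  0.42287983] [0.2972261  0.51732305 0.24168888] 0.6000553084692941
expected closed knob px [357.88996816 204.21021202]
```

View pics/c3.png

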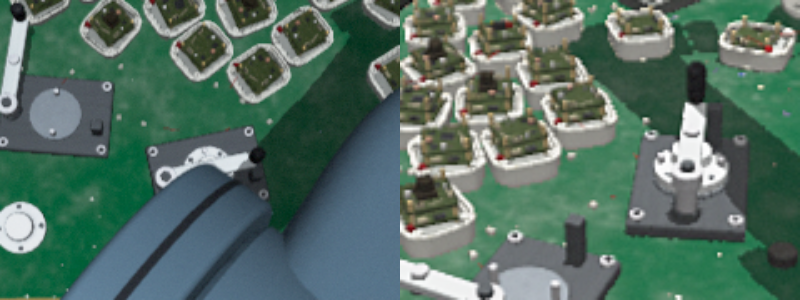

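The side view shows the arm over the foot, with the knob top near (358,205) against (358,204) predicted. I'll clear the top camera's view for one proper check of the arm angle.

jog_arm([
  [[0.05, 0, 0, 0, 0.2], [0.1, 0, 0, 0, 0.2], [0.15, 0, 0, 0, 0.2], [0.15, 0.05, 0, 0, 0.2], [0.15, 0.1, 0, 0, 0.2], [0.15, 0.15, 0, 0, 0.2], [0.15, 0.15, 0, 0, 0.2]],
])

```text
time: 13.22
position: [0.4408, -0.5969, 0.4244]
tcp_rot: [2.685, -1.626, -0.003]
force: [-0.0, -0.1, 0.9]
width: 0.599
gripper_force: 0.0
```

```bash
python3 - <<'E'
from h import *
a=grab_frame("top")[200:290,290:410]
cv2.imwrite("pics/c4.png",cv2.resize(a,(600,450),interpolation=cv2.INTER_CUBIC))
s=observe();print(s["time"],s["position"],s["force"])
for t in(-72,-74,-76.2,-78):
  r=np.radians(t);print(t,((w2px("top",[.3947+.1*np.cos(r),-.117+.1*np.sin(r),.088])-[290,200])*5).round(1))
E
```

```text
13.275 [ 0.4440728  -0.59508145  0.42422277] [0.46011114 0.09874751 0.17129829]
-72 [468.5 182.3]
-74 [471.6 191.6]
-76.2 [474.7 201.9]
-78 [477.  210.5]
```

View pics/c4.png

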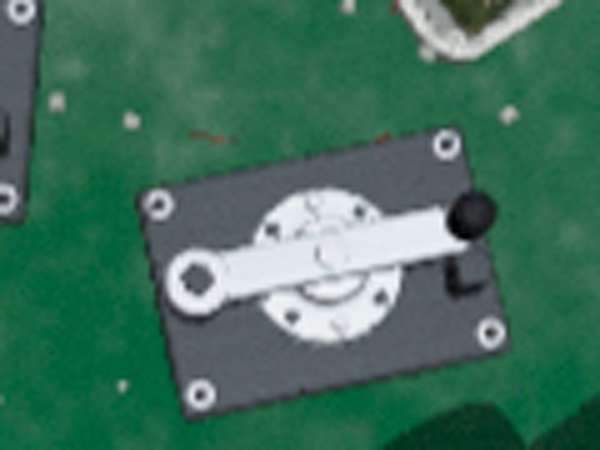

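The top view shows the knob at crop (475,212), about -78°, so the arm is at or slightly past my -76° estimate and lies against the stop post. It is closed.

```bash
python3 -c "
from rig import *
print(finish_job())"
```

```text
the job is handed in; nothing more can be done
None
```

I pressed the foot fully home, then swung its clamp arm closed against the stop post. The empty fixture's clamp is still open, and I handed the job in at about 13 s; the last push on the foot reached about 26 N, over the advised 10 to 20 N.

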